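Sweep a block into the clamping jig and clamp it with the fold-out crank

TASK

On the clamping jig, push the dark walnut block along the bed until it drops fully into the recess in the bed. Then swing the folded red crank handle up until it stands upright, crank it clockwise (seen from above) until it comes up against its stop so that the orange pad clamps the block, and fold the handle down flat again. Leave the light block and everything else on the bench where they are.

Things in the scene. Friction and masses are not known exactly. Their poses are not given: they have to be found in the camera images.
- jig: Fixed clamping jig on a plywood board 280 x 410 x 10 mm. Origin on the table under the middle of the bed channel; x points across the channel to the blue gearbox, y along it, z up. Channel 44 wide (jig x -22 to 22), open at both ends. Its robot-side wall is a fence 18 thick, top at z = 46; its other wall a rail 5 thick, top at z = 28. Gearbox: x 90 to 180, y -45 to 45, top at z = 58.
- bed_mid (a point): Point on the jig's middle (jig x = y = 0) at the height of the black bed, z = 20 mm. The bed has one recess right across the channel, 66 long in y, 10 deep, its middle anywhere from jig y = -20 to 20: this differs each time and is not measured. Push the block till it drops and stops against the recess's end wall (sliding takes under 2 N). The bed reaches 162 or more either way from here.
- block: Loose dark walnut block, 40 (its x) x 60 (its y) x 40 high, about 0.11 kg. Origin at the centre of its underside. It starts on the bed in the channel, at one end or the other (the side is swapped), its centre 95 to 120 from the jig's middle, long side along the channel. In the recess its underside lies at jig z = 10 and its top at z = 50.
- spare: Loose light-coloured block of the same size at the other end of the bed, to be left alone. Origin at the centre of its underside.
- pad: Orange sprung clamping pad, 8 mm thick, 80 wide in jig y, jig z 32 to 47. The crank drives it towards the fence (jig -x), 2.2 mm per rad; spring 3.5 N/mm. This frame coincides with the jig's when crank = 0; the pad's face is then at jig x = 34. With the crank at its stop it presses the block on the fence with about 14 N.
- crank (a joint): Crank angle, rad, growing clockwise from above; starts between 0 and 2; end stop at 9.0 (pad clamped). At crank = 0 the arm, from axis to handle pivot, points along jig +x. Friction 0.18 N m, about 3.3 N at the handle; it stays where it is left.
- handle (a joint): Fold of the handle about its pivot, rad: 0 = flat (it lies back over the crank arm and past the axis, pointing from the pivot to the axis), 1.571 = upright (stop). Starts 0 to 0.25. Stiff hinge: friction 0.09 N m, stays where it is left.
- crank_axis (a point): Point on the crank's vertical axis, at the height of the handle's pivot (100 above the table).
- pivot (a point): Handle's pivot on the end of the crank arm, 55 from the crank axis, 100 above the table. The pivot's line is level, square to the arm. Steel fork 26 wide around it, top at 107; the steel arm itself is 16 wide, top at 76; hub 26 across, top at 76.
- grip (a point): Point on the axis of the handle's red plastic grip, 66 mm from the pivot, good for pinching. The grip is a cylinder 22 thick, from 28 to 80 from the pivot; it turns freely about the handle's own length, so it can be held while cranking (it creeps in the fingers as the handle swings: regrip it when upright). This point is 100 above the table when flat, 166 when upright.
- pencil: Flat yellow carpenter's pencil lying on the jig's base board, 172 x 14 x 8 (mm); a bystander, to be left where it is.
- jar: Small jar with steel lid standing on the jig's base board, 44 across, 50 high (mm); a bystander, to be left where it is.
- glue: White glue bottle with orange cap, 56 across, 170 high (mm); a bystander, to be left where it is.
- rule: Folded white folding rule, 240 x 34 x 16 (mm); a bystander, to be left where it is.
- roll: Small roll of white edge band lying flat, 140 across, 22 high (mm); a bystander, to be left where it is.
- carton: Small cardboard box, 80 x 130 x 60 (mm); a bystander, to be left where it is.
- mallet: Wooden mallet lying down, about 250 long (mm); a bystander, to be left where it is.
There are look-alikes about, which are no part of the job. Of the things like the block, leave any that is purple or yellow; of the rest the larger one is meant.

How it is judged:
By the outcome, as a careful person would: the job done as asked, in the order asked, and still so for the second after the job is handed in, with the robot touching nothing.
It also fails if it takes over 72 s, if anything falls off the work surface, if the arm or the gripper's body presses on something with over 40 N, if the wrist force passes 120 N, or if a joint passes its speed limit or range.

ROBOT

A 7-joint arm with a two-finger parallel gripper is mounted at the origin on the work surface. World frame = base frame: x ahead of the robot, y to its left, z up, the work surface at z = 0. Lengths are in m, angles in rad, forces in N, time in s.
With the tool pointing down it reaches from about 0.35 to 0.9 m from the base axis. Payload 8.1 kg.
Tool frame: the origin (TCP) lies midway between the tips of the shut fingers; the grasp point (between the pads) lies arm.grasp_offset behind it (arm.grasp_offset is the distance from the TCP to the grasp point, in m); z points along the fingers, y is the line along which they close (so a half turn about z gives the same grasp; the last joint's range is limited). The gripper opens to 92 mm and grips with 3 to 60 N. Pads are 19 mm wide; open, the fingers measure 130 mm over their backs; the gripper's body (75 mm by 190 mm) begins 47 mm behind the grasp point.
Start: joints at [-1.451, 0.434, 0.025, 1.573, -0.012, 1.134, -0.075], TCP at [0.138, 0.61, 0.227] pointing down, gripper open.
Joint ranges: [-2.62, 2.62], [-0.44, 2.09], [-1.27, 1.32], [0.08, 2.57], [-1.32, 4.46], [0.12, 2], [-2.74, 2.74]. Speed limits (rad/s): [2.22, 2.22, 3.01, 3.01, 3.14, 3.14, 3.14].

INTERFACE

Orientations are given as a rotation vector (axis times angle).
In Python, from cell import observe, imaging, arm gives the robot as it stands.
- The arm moves only by the tool apply_moves, never from a script. Its argument "commands" is a list of rows, each a list of 5 numbers: the opening in per cent of the stroke, from 0 (shut) to 100 (fully open), then the shift along the world's x, y, z in units of 0.06 m (1.0 is 0.06 m), then the turn about the world's z in units of 0.5 rad (1.0 is 0.5 rad). A call has 1 to 12 rows; each row shifts and turns the commanded pose from where the row before left it; what a row does not reach is not made up. A row lasts 1/8 s, in which the tool goes at most 62.5 mm and 10.7 degrees, less where a joint would pass 70% of its speed; a pose out of reach is approached as far as the arm can. A call with a number of a shift or a turn outside -1 to 1 is refused whole. A call with a gripper value outside its range is refused whole. The fingers move at their own pace and stop on an object; "newtons" is the grip in N (left out, the last holds). Time passes only in rows, so rows that do not move let the fingers close. It gives the time, the measured TCP pose, the force, the opening and the grip force at its end, in the units of the state.
- observe(): the state, without advancing time (a new reading comes with each control period).
- imaging.get_image(name): name is "side" or "top"; returns (picture, depth): 420x560x3 uint8, red, green, blue; 420x560 float32, m along the optical axis (not along the pixel's ray), 0 where there is no reading.
- imaging.camera_params(name): a dict with "camera_matrix" (3x3 intrinsics, pixels), "origin" and "rotation" of the camera in the world. Camera axes: x right, y up, looking along -z (the intrinsics and any distortion apply to the point x, -y, -z); pixel columns grow to the right and rows downward; lengths in m; the calibration is good to about 2 mm. A picture is of the moment at which its call begins. camera_params takes no time and is no camera call.
- arm.sign_off(): hands the job in; it is judged then, once.
The state is a dict: "clock": time; "joints": joint angles; "dq": joint speeds; "joint_efforts": joint torques, N m; "position": TCP position; "ee_rot": TCP orientation; "force": force on the tool from outside, world axes, zero at the start; "ft_torque": the same for the moment, N m; "width": opening from 0.0 (shut) to 1.0 (fully open); "gripper_force": force on a finger pad.
Only numpy, scipy, OpenCV 4.12 (cv2) and the standard library are available. Lean on these libraries where they do the work, as an engineer would, in place of code of your own. Each camera call takes 0.05 s, during which the arm holds its last target. There are 200 camera calls.

## Working session

There is one attempt and no reset: what is moved stays moved. The work goes in short steps, Python scripts to look and compute and a tool call to move; the robot and the scene stay as the last step left them, time stands still between calls to the robot, and variables do not carry over. Pictures are saved under pics/ and viewed, at most 10 in all, crops included, and the job is handed in when it is done.

Besides the shell and the picture viewer there is one more tool, called as name(argument=value, ...), one argument or row to a line, values as JSON. apply_moves: Moves the arm, as the interface text tells. Its arguments: {"type":"object","properties":{"commands":{"type":"array"},"newtons":{"type":"number"}},"required":["commands"]}

```bash
mkdir -p pics; cat > h.py <<'E'
from cell import observe, imaging, arm
import numpy as np, cv2
def shot(n,tag):
    p,d=imaging.get_image(n); cv2.imwrite(f'pics/{tag}.png',p[:,:,::-1]); np.save(f'{tag}.npy',d)
    return p,d
def cloud(n,d):
    c=imaging.camera_params(n);K=np.array(c['camera_matrix']);R=np.array(c['rotation']);o=np.array(c['origin'])
    v,u=np.mgrid[0:d.shape[0],0:d.shape[1]]
    P=np.stack([(u-K[0,2])/K[0,0]*d,-(v-K[1,2])/K[1,1]*d,-d],-1)
    if R.size==3: R=cv2.Rodrigues(R)[0]
    return P@R.T+o
E
python3 - <<'E'
from h import *
for n in('top','side'):
    shot(n,n+'0'); print(imaging.camera_params(n))
print(observe(),arm.grasp_offset)
E
```

```text
{'camera_matrix': array([[445.41735748,   0.        , 279.83810274],
       [  0.        , 445.41735748, 203.71095436],
       [  0.        ,   0.        ,   1.        ]]), 'origin': array([0.3772617 , 0.00423163, 1.50591181]), 'rotation': array([ 0.10640358, -0.09473586, -1.54274408])}
{'camera_matrix': array([[395.78817239,   0.        , 276.52059068],
       [  0.        , 395.78817239, 214.12708864],
       [  0.        ,   0.        ,   1.        ]]), 'origin': array([ 0.09073401, -0.51024901,  0.80036845]), 'rotation': array([ 0.73234605, -0.28068232, -0.69276418])}
{'clock': 0.1, 'joints': array([-1.45061602,  0.4351006 ,  0.02499937,  1.57397658, -0.0115919 ,
        1.1340111 , -0.07511141]), 'dq': array([ 0.00072745, -0.00264868, -0.00095758, -0.00126321, -0.00036622,
       -0.00132645, -0.00041541]), 'joint_efforts': array([ 3.17147576e-03, -6.69122028e+01,  9.88014378e-01, -3.15144503e+01,
       -6.04201597e-02,  3.74069985e-02,  2.58315600e-05]), 'position': array([0.1380584 , 0.60910525, 0.22606793]), 'ee_rot': array([-3.49374948e-01, -3.12209490e+00,  2.12169668e-03]), 'force': array([ 0.0364375 ,  0.35618618, -1.03680368]), 'ft_torque': array([-0.01469454, -0.00279554,  0.03338432]), 'gripper_force': 0.0, 'width': 0.9988496263868929} 0.0188
```

View pics/top0.png

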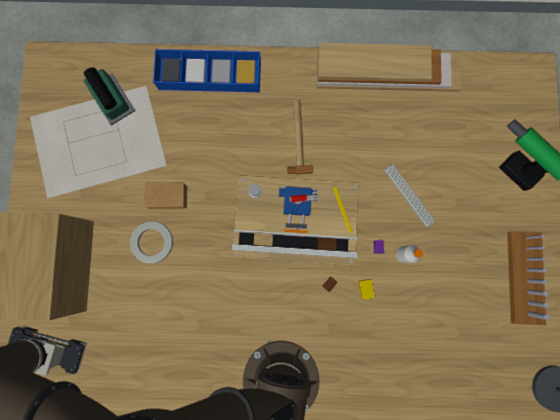

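View pics/side0.png

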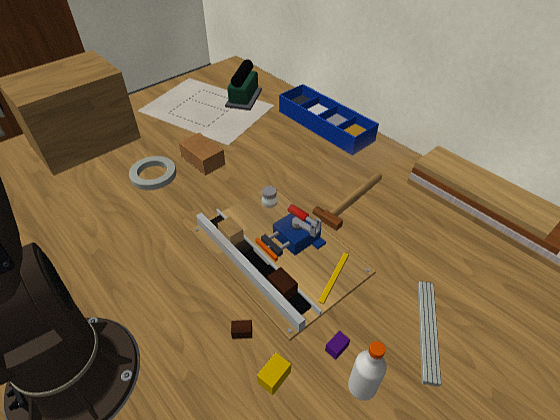

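The top view shows the walnut block at about (327,243), on the −y end of the channel. The spare is at (263,239). The gearbox and red handle are at (297,199), and the small dark look-alike at (330,284) is off the jig. Next I'll fit the jig pose.

```bash
python3 - <<'E'
from h import *
for n,roi in(('top',(160,270,222,372)),('side',(180,345,180,385))):
    p=cv2.imread(f'pics/{n}0.png')[:,:,::-1]; d=np.load(n+'0.npy'); C=cloud(n,d)
    r0,r1,c0,c1=roi; S=np.zeros(d.shape,bool);S[r0:r1,c0:c1]=1
    z=C[...,2]; hsv=cv2.cvtColor(np.ascontiguousarray(p),cv2.COLOR_RGB2HSV).astype(int)
    H,Sa,V=[hsv[...,i] for i in range(3)]
    def rep(nm,m,rect=True):
        m=m&S
        if m.sum()<4: print(n,nm,'none');return
        q=C[m]; rc=cv2.minAreaRect((q[:,:2]*1000).astype(np.float32))
        print(n,nm,m.sum(),'mean',q.mean(0).round(4),'zmed',np.median(q[:,2]).round(4),'rect c',np.round(rc[0],1),np.round(rc[1],1),round(rc[2],2))
    rep('table',(z<.004)); rep('board',(z>.006)&(z<.2)); rep('boardonly',(abs(z-.010)<.003))
    rep('fence',(abs(z-.046)<.004)&(Sa<40)&(V>120))
    rep('gear',(abs(z-.058)<.006)&(H>100)&(H<125)&(Sa>120))
    rep('red',((H<6)|(H>174))&(Sa>170)&(V>110)&(z>.07))
    rep('orange',(H>7)&(H<16)&(Sa>190)&(V>150)&(z>.025)&(z<.06))
    rep('walnut',(H<14)&(V<110)&(V>30)&(Sa>90)&(abs(z-.060)<.006))
    rep('light',(H>8)&(H<22)&(V>110)&(Sa>50)&(abs(z-.060)<.006))
    rep('steel',(Sa<60)&(z>.065)&(z<.12))
    im=cv2.resize(p[r0:r1,c0:c1,::-1],None,fx=4,fy=4,interpolation=cv2.INTER_CUBIC) 
    if n=='side': im=im[:600,:800]
    cv2.imwrite(f'pics/{n}0c.png',im[:600,:800])
E
```

```text
top table 6558 mean [ 0.5605 -0.0417 -0.0017] zmed -0.0015 rect c [540.3 -40.5] [375.  517.5] 1.5
top board 8686 mean [ 0.5174 -0.0364  0.0238] zmed 0.0126 rect c [537.7 -44.3] [370.2 504.5] 1.68
top boardonly 3787 mean [ 0.5287 -0.0375  0.0096] zmed 0.0095 rect c [539.4 -40.8] [478.4 368. ] 89.75
top fence 535 mean [ 0.4196 -0.0335  0.0455] zmed 0.0455 rect c [507.3 -36.1] [406.7 206.8] 87.5
top gear 447 mean [ 0.5751 -0.0365  0.0567] zmed 0.0565 rect c [577.2 -38.7] [89.4 86.9] 88.63
top red 83 mean [ 0.5775 -0.0411  0.1115] zmed 0.112 rect c [577.8 -41.7] [17.5 47.3] 7.65
top orange 27 mean [ 0.4772 -0.0374  0.043 ] zmed 0.0433 rect c [478.2 -37.7] [72.7  6.3] 87.77
top walnut 186 mean [ 0.4384 -0.1364  0.0587] zmed 0.0586 rect c [ 438.3 -135.6] [57.9 35.9] 89.82
top light 192 mean [0.453  0.068  0.0589] zmed 0.0587 rect c [525.9  18.2] [215.4 196.8] 88.68
top steel 88 mean [ 0.5831 -0.0728  0.0933] zmed 0.1009 rect c [587.3  10.1] [222.2  37. ] 86.45
side table 18027 mean [ 0.5096 -0.0562 -0.001 ] zmed -0.001 rect c [540.5 -34.4] [537.7 626.3] 48.29
side board 15427 mean [ 0.51  
[... 152 characters left out ...]
5] [411.1 632.6] 87.46
side fence 1112 mean [ 0.4167 -0.0567  0.045 ] zmed 0.045 rect c [439.5 -41.3] [392.8 189.4] 70.24
side gear 517 mean [ 0.5599 -0.0412  0.0566] zmed 0.0567 rect c [573.7 -40. ] [88.8 76.2] 87.67
side red 146 mean [ 0.5777 -0.0419  0.1114] zmed 0.1118 rect c [579.5 -40.7] [20.7 50.2] 12.95
side orange 89 mean [ 0.4811 -0.0338  0.046 ] zmed 0.0462 rect c [481.5 -33.8] [78.9  9.1] 88.76
side walnut 366 mean [ 0.4407 -0.1378  0.0588] zmed 0.0589 rect c [ 441.5 -137.7] [58.4 40. ] 89.16
side light 275 mean [0.4513 0.0697 0.0589] zmed 0.059 rect c [528.5  66.6] [ 61.  195.3] 86.56
side steel 332 mean [ 0.5838 -0.0733  0.0848] zmed 0.0763 rect c [584.7 -57.5] [29.1 90.1] 8.35
```

View pics/top0c.png

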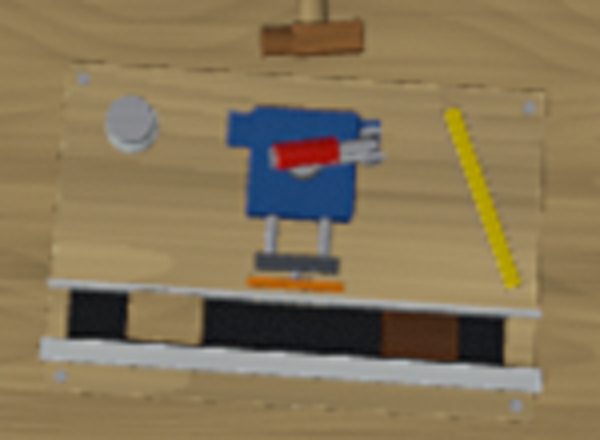

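The crop shows the handle pivot fork at the right (370,145), with the red grip running left over the axis. So the crank is near 1.5 rad. The pad is retracted and the walnut block sits in the right half of the channel.

```bash
python3 - <<'E'
from h import *
for n,roi in(('top',(160,270,222,372)),('side',(180,345,180,385))):
    p=cv2.imread(f'pics/{n}0.png')[:,:,::-1]; d=np.load(n+'0.npy'); C=cloud(n,d)
    r0,r1,c0,c1=roi; S=np.zeros(d.shape,bool);S[r0:r1,c0:c1]=1
    x,y,z=C[...,0],C[...,1],C[...,2]; hsv=cv2.cvtColor(np.ascontiguousarray(p),cv2.COLOR_RGB2HSV).astype(int)
    H,Sa,V=[hsv[...,i] for i in range(3)]
    f=C[S&(abs(z-.0455)<.003)&(x<.45)&(Sa<40)&(V>120)]
    k,b=np.polyfit(f[:,1],f[:,0],1)
    for _ in range(3):
        r=f[:,0]-k*f[:,1]-b; f=f[abs(r)<.010]; k,b=np.polyfit(f[:,1],f[:,0],1)
    r=f[:,0]-k*f[:,1]-b
    yaw=-np.arctan(k); c,s=np.cos(yaw),np.sin(yaw)
    ex=np.array([c,s]);ey=np.array([-s,c])
    L=np.percentile(f[:,:2]@ey,[.5,99.5]);X=np.percentile(f[:,:2]@ex,[1,99])
    g=C[S&(abs(z-.058)<.005)&(H>100)&(H<125)&(Sa>120)]
    gx=np.percentile(g[:,:2]@ex,[1,99]);gy=np.percentile(g[:,:2]@ey,[1,99])
    print(n,'yaw',yaw.round(4),'fence X',X.round(4),X.mean()+.031,'Y',L.round(4),L.mean(),'gear X',gx.round(4),gx.mean()-.135,'Y',gy.round(4),gy.mean())
    fr=(X.mean()+.031)*ex+gy.mean()*ey; print('origin est',fr.round(4), 'axis',(fr+.135*ex).round(4))
    m=S&((H<6)|(H>174))&(Sa>170)&(V>110)&(z>.07); q=C[m]
    pc=np.linalg.svd(q-q.mean(0))[2][0]; print('red dir',pc.round(3),q.mean(0).round(4), np.percentile((q-q.mean(0))@pc,[0,100]).round(4))
    st=C[S&(Sa<60)&(z>.095)&(z<.115)]; print('fork',st.mean(0).round(4),st.min(0).round(3),st.max(0).round(3))
    for nm,m in(('wal',(H<14)&(V<110)&(V>30)&(Sa>90)&(abs(z-.060)<.006)),('or',(H>7)&(H<16)&(Sa>190)&(V>150)&(z>.040)&(z<.06))):
        q=C[S&m][:,:2]-fr; print(nm,np.percentile(q@ex,[2,98]).round(4),np.percentile(q@ey,[2,98]).round(4))
E
```

```text
top yaw -0.0393 fence X [0.4055 0.4225] 0.44497643842917756 Y [-0.2186  0.1866] -0.01601185409300354 gear X [0.5361 0.6212] 0.4436399409686902 Y [-0.0585  0.0279] -0.015305366999820293
origin est [ 0.444  -0.0328] axis [ 0.5789 -0.0381]
red dir [-0.137  0.987  0.084] [ 0.5775 -0.0411  0.1115] [-0.0247  0.0231]
fork [ 0.5851 -0.0809  0.1037] [ 0.568 -0.1    0.096] [ 0.599 -0.011  0.112]
wal [-0.0185  0.0154] [-0.1318 -0.0762]
or [0.0312 0.0371] [-0.0399  0.0298]
side yaw -0.0373 fence X [0.4071 0.4252] 0.44717415878918143 Y [-0.2201  0.1837] -0.01822969472888357 gear X [0.5376 0.6104] 0.43898126219398237 Y [-0.0625  0.025 ] -0.018764259399806346
origin est [ 0.4462 -0.0354] axis [ 0.5811 -0.0405]
red dir [-0.153  0.984  0.091] [ 0.5777 -0.0419  0.1114] [-0.024   0.0267]
fork [ 0.5869 -0.0847  0.1033] [ 0.569 -0.103  0.096] [ 0.604 -0.014  0.112]
wal [-0.0202  0.0182] [-0.1297 -0.0742]
or [0.0309 0.0387] [-0.0354  0.0398]
```

apply_moves(
  commands=[
    [0,0.75,-0.6,0,0.1],
    [0,0.75,-0.6,0,0.1],
    [0,0.75,-0.6,0,0.1],
    [0,0.75,-0.6,0,0.07],
    [0,0.75,-0.6,0,0],
    [0,0.75,-0.6,0,0],
    [0,0.75,-0.6,0,0],
    [0,0.1,-0.9,0,0],
    [0,0,-0.9,0,0],
    [0,-0.1,-0.9,0,0],
    [0,-0.1,-0.9,0,0],
    [0,0,0,0,0],
  ],
)

```text
clock: 1.6
position: [0.4466, 0.1371, 0.2267]
ee_rot: [-0.07, -3.14, 0.002]
force: [0.1, 1.1, 0.1]
width: 0.001
gripper_force: 0.0
```

apply_moves(
  commands=[
    [0,-0.02,-0.95,0,0],
    [0,-0.02,-0.95,0,0],
    [0,-0.02,-0.95,0,0],
    [0,-0.02,-0.95,0,0],
    [0,-0.02,-0.95,0,0],
    [0,-0.02,-0.95,-0.2,0],
    [0,0,0,-0.9,0],
    [0,0,0,-0.9,0],
    [0,0,0,0,0],
  ],
)

```text
clock: 2.72
position: [0.4376, -0.199, 0.1039]
ee_rot: [-0.059, -3.134, -0.003]
force: [-0.1, 0.3, 2.0]
width: 0.001
gripper_force: 0.0
```

```bash
python3 - <<'E'
from h import *
p,d=shot('side','side1'); cv2.imwrite('pics/side1c.png',cv2.resize(p[170:370,160:420,::-1],None,fx=3,fy=3))
print(observe()['position'],observe()['joints'].round(2))
E
```

```text
[ 0.43925521 -0.19975575  0.10616794] [ 0.    0.37  0.4   2.08 -0.21  0.74  2.07]
```

View pics/side1c.png

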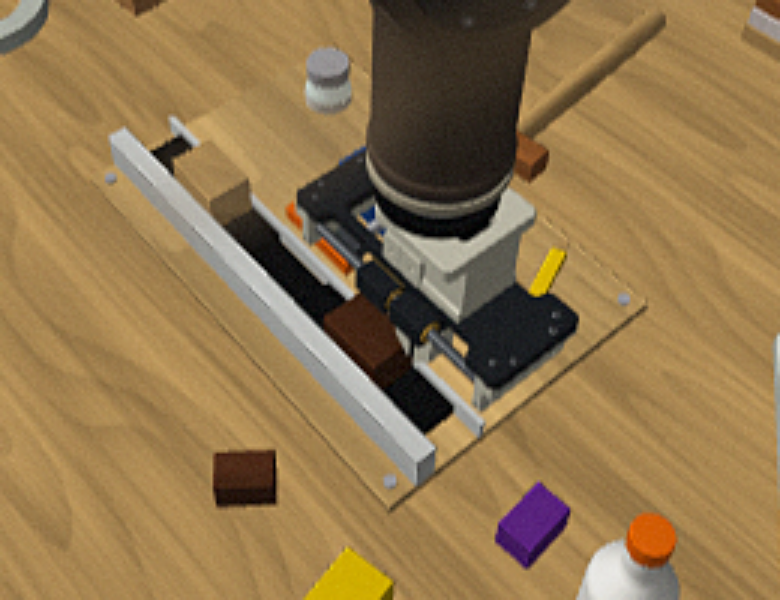

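The image shows the closed fingers behind the walnut block at about (425,345), clear of the bystanders.

apply_moves(
  commands=[
    [0,0,0,-0.6,0],
    [0,0,0,-0.57,0],
    [0,0,0,0,0],
    [0,0.01,0.25,0,0],
    [0,0.01,0.25,0,0],
    [0,0.01,0.25,0,0],
    [0,0.01,0.25,0,0],
    [0,0,0,0,0],
  ],
)

```text
clock: 3.78
position: [0.4423, -0.1385, 0.0365]
ee_rot: [-0.055, -3.141, -0.001]
force: [0.6, 0.4, 0.3]
width: 0.004
gripper_force: 0.0
```

apply_moves(
  commands=[
    [0,0,0.2,0,0],
    [0,0.01,0.2,0,0],
    [0,0.01,0.1,0,0],
    [0,0,0,0,0],
  ],
)

```text
clock: 4.28
position: [0.4435, -0.1098, 0.0365]
ee_rot: [-0.058, -3.141, -0.0]
force: [0.5, 0.4, -0.7]
width: 0.006
gripper_force: 0.0
```

```bash
cat > blk.py <<'E'
from h import *
p,d=shot('side','sb'); C=cloud('side',d); hsv=cv2.cvtColor(np.ascontiguousarray(p),cv2.COLOR_RGB2HSV).astype(int)
H,Sa,V=[hsv[...,i] for i in range(3)]
z=C[...,2]; q=C-[.445,-.034,0]; jx=.9993*q[...,0]-.038*q[...,1]; jy=.038*q[...,0]+.9993*q[...,1]
m=(H<14)&(V<110)&(V>30)&(Sa>90)&(abs(jx)<.022)&(abs(jy)<.16)&(z>.04)&(z<.07)
print('n',m.sum(),'z',np.percentile(z[m],[10,50,90,97]).round(4),'jx',np.percentile(jx[m],[2,98]).round(4),'jy',np.percentile(jy[m],[2,98]).round(4),observe()['position'].round(4),observe()['force'].round(1))
E
python3 blk.py
```

```text
n 107 z [0.0466 0.0527 0.0618 0.0649] jx [-0.0202  0.0082] jy [-0.0538  0.0109] [ 0.4435 -0.1102  0.0365] [-0.1 -0.2 -0.1]
```

apply_moves(
  commands=[
    [0,0,0.05,0,0],
    [0,0,0.05,0,0],
    [0,0,0.05,0,0],
    [0,0,0,0,0],
  ],
)

```text
clock: 4.82
position: [0.4435, -0.1013, 0.0365]
ee_rot: [-0.059, -3.141, -0.0]
force: [-0.2, -0.1, -0.0]
width: 0.002
gripper_force: 0.2
```

apply_moves(
  commands=[
    [0,0.01,0.05,0,0],
    [0,0,0.05,0,0],
    [0,0,0,0,0],
  ],
)

```text
clock: 5.2
position: [0.4441, -0.0951, 0.0365]
ee_rot: [-0.059, -3.141, -0.0]
force: [1.2, -1.8, -0.3]
width: 0.004
gripper_force: 0.2
```

```bash
python3 blk.py
```

```text
n 83 z [0.0474 0.0524 0.0615 0.0644] jx [-0.0196 -0.0082] jy [-0.0449  0.0171] [ 0.4441 -0.0953  0.0365] [ 0.1 -0.6 -0.3]
```

apply_moves(
  commands=[
    [0,0,0.06,0,0],
    [0,0,0.06,0,0],
    [0,0,0,0,0],
  ],
)

```text
clock: 5.62
position: [0.4441, -0.0878, 0.0365]
ee_rot: [-0.058, -3.141, -0.0]
force: [0.2, 0.0, -0.7]
width: 0.003
gripper_force: 0.2
```

apply_moves(
  commands=[
    [0,0,0.06,0,0],
    [0,0,0.06,0,0],
    [0,0,0,0,0],
  ],
)

```text
clock: 6.0
position: [0.4441, -0.0806, 0.0365]
ee_rot: [-0.059, -3.141, -0.0]
force: [0.0, -0.3, -0.3]
width: 0.002
gripper_force: 0.2
```

```bash
python3 blk.py
```

```text
n 76 z [0.0485 0.0535 0.0582 0.0597] jx [-0.0199 -0.0112] jy [-0.0274  0.0305] [ 0.4441 -0.0808  0.0365] [ 0.4 -1.3 -0.5]
```

apply_moves(
  commands=[
    [0,0,0.05,0,0],
    [0,0,0.05,0,0],
    [0,0,0,0,0],
  ],
)

```text
clock: 6.42
position: [0.4441, -0.0747, 0.0365]
ee_rot: [-0.059, -3.141, -0.0]
force: [0.2, -1.0, 0.1]
width: 0.004
gripper_force: 0.3
```

```bash
python3 blk.py
```

```text
n 73 z [0.0486 0.0518 0.0556 0.0565] jx [-0.02   -0.0106] jy [-0.0221  0.0358] [ 0.4441 -0.0749  0.0366] [ 0.3 -1.1 -0.7]
```

apply_moves(
  commands=[
    [0,0.01,0.05,0,0],
    [0,0,0.05,0,0],
    [0,0,0,0,0],
  ],
)

```text
clock: 6.85
position: [0.445, -0.0709, 0.0369]
ee_rot: [0.062, 3.14, -0.003]
force: [-0.7, -9.3, 4.3]
width: 0.009
gripper_force: 4.4
```

```bash
python3 blk.py
```

```text
n 75 z [0.0487 0.0511 0.0538 0.0543] jx [-0.0195 -0.0104] jy [-0.0182  0.0388] [ 0.445  -0.0709  0.0369] [-1.7 -8.2  3.4]
```

apply_moves(
  commands=[
    [0,0,-0.4,0,0],
    [0,0,-0.4,0.3,0],
    [0,0,0,1,0],
    [0,0,0,1,0],
    [0,0,0,0.4,0],
    [0,0,0,0,0],
  ],
)

```text
clock: 7.65
position: [0.446, -0.1169, 0.2003]
ee_rot: [0.059, 3.137, 0.001]
force: [0.3, 0.1, -0.3]
width: 0.004
gripper_force: 0.0
```

```bash
python3 blk.py; python3 - <<'E'
import cv2
p=cv2.imread('pics/sb.png'); cv2.imwrite('pics/s2c.png',cv2.resize(p[170:340,170:400],None,fx=3.4,fy=3.4))
E
```

```text
n 298 z [0.0472 0.0489 0.0505 0.0516] jx [-0.0184  0.0192] jy [-0.0214  0.0355] [ 0.445  -0.1166  0.1988] [ 0.1  0.6 -0.6]
```

View pics/s2c.png

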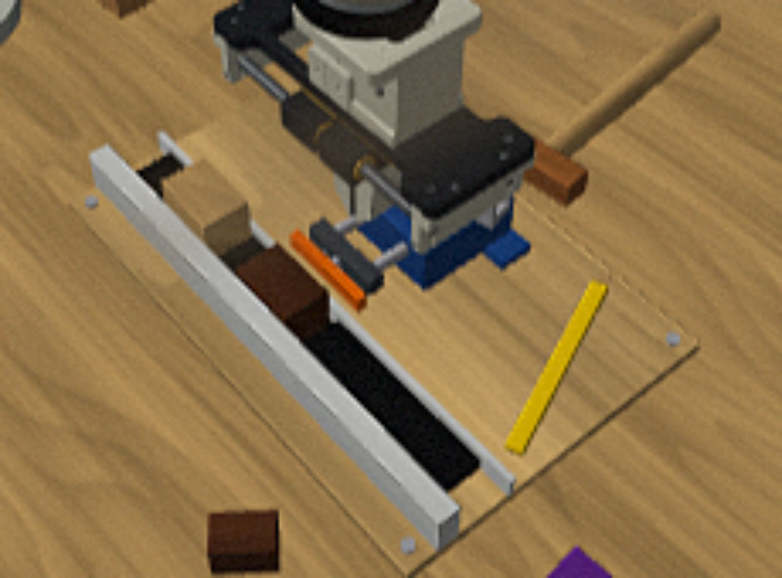

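The image shows the walnut block sunk level in the recess, centred near (285,290), with its top at z≈0.049. Its position is jig y≈+8 mm, in front of the pad, and the spare is untouched. On to the handle.

apply_moves(
  commands=[
    [60,0.275,0.18,0,-0.3465],
    [60,0.275,0.18,0,-0.3465],
    [60,0.275,0.18,0,-0.3465],
    [60,0.275,0.18,0,-0.3465],
    [60,0.275,0.18,0,-0.3465],
    [60,0.275,0.18,0,-0.3465],
    [60,0.275,0.18,0,-0.3465],
    [60,0.275,0.18,0,-0.3465],
    [60,0,0,0,0],
    [60,0,0,0,0],
  ],
)

```text
clock: 8.95
position: [0.5755, -0.0312, 0.1974]
ee_rot: [-2.048, -2.38, 0.003]
force: [-0.3, -0.3, 1.0]
width: 0.604
gripper_force: 0.0
```

apply_moves(
  commands=[
    [60,0.02,0.02,-0.7,0],
    [60,0,0,-0.7,0],
    [60,0,0,-0.42,0],
    [60,0,0,0,0],
    [0,0,0,0,0],
    [0,0,0,0,0],
    [0,0,0,0,0],
  ],
  newtons=15,
)

```text
clock: 9.82
position: [0.5784, -0.0294, 0.0903]
ee_rot: [2.051, 2.378, 0.002]
force: [-0.9, -1.4, 0.4]
width: 0.323
gripper_force: 0.0
```

apply_moves(
  commands=[
    [0,0,0,0,0],
    [0,0,0,0,0],
    [0,0,0,0,0],
  ],
)

```text
clock: 10.2
position: [0.579, -0.0292, 0.0898]
ee_rot: [2.051, 2.378, 0.002]
force: [5.2, 1.7, 1.2]
width: 0.23
gripper_force: 14.9
```

apply_moves(
  commands=[
    [0,0.004,-0.03,0.175,0],
    [0,0.008,-0.056,0.167,0],
    [0,0.012,-0.081,0.155,0],
    [0,0.016,-0.105,0.14,0],
    [0,0.019,-0.127,0.122,0],
    [0,0,0,0,0],
  ],
)

```text
clock: 10.95
position: [0.5828, -0.0531, 0.1358]
ee_rot: [2.051, 2.377, 0.004]
force: [4.5, 3.0, 2.4]
width: 0.233
gripper_force: 15.0
```

apply_moves(
  commands=[
    [0,0.021,-0.143,0.1,0],
    [0,0.023,-0.157,0.073,0],
    [0,0.025,-0.166,0.05,0],
    [0,0.021,-0.14,0.018,0],
    [0,0.012,-0.09,0.003,0],
    [0,0,0,0,0],
  ],
)

```text
clock: 11.7
position: [0.5884, -0.0948, 0.1502]
ee_rot: [2.052, 2.378, 0.003]
force: [3.2, 2.0, 6.8]
width: 0.234
gripper_force: 15.0
```

```bash
cat > hd.py <<'E'
from h import *
for n in('top','side'):
    p,d=shot(n,'h_'+n); C=cloud(n,d); hsv=cv2.cvtColor(np.ascontiguousarray(p),cv2.COLOR_RGB2HSV).astype(int)
    H,Sa,V=[hsv[...,i] for i in range(3)]
    m=((H<6)|(H>174))&(Sa>170)&(V>80)&(C[...,2]>.07)&(abs(C[...,0]-.58)<.13)&(abs(C[...,1]+.04)<.13)
    q=C[m]
    if len(q)>5:
        pc=np.linalg.svd(q-q.mean(0))[2][0]; print(n,len(q),'dir',pc.round(3),'mean',q.mean(0).round(4),'min',q.min(0).round(3),'max',q.max(0).round(3))
print(observe()['position'].round(4),observe()['force'].round(1))
E
python3 hd.py
```

```text
side 32 dir [-0.57  -0.379  0.729] mean [ 0.5824 -0.098   0.1426] min [ 0.515 -0.142  0.13 ] max [ 0.593 -0.088  0.221]
[ 0.5883 -0.0948  0.1502] [3.2 2.7 5.7]
```

apply_moves(
  commands=[
    [0,0.007,-0.05,0,0],
    [0,0.007,-0.05,0,0],
    [0,0,0,0,0],
  ],
)

```text
clock: 12.18
position: [0.589, -0.1003, 0.15]
ee_rot: [-2.052, -2.379, -0.003]
force: [3.5, 2.8, 7.1]
width: 0.235
gripper_force: 15.0
```

apply_moves(
  commands=[
    [0,0.007,-0.05,0,0],
    [0,0.007,-0.05,0,0],
    [0,0,0,0,0],
  ],
)

```text
clock: 12.55
position: [0.5894, -0.105, 0.1496]
ee_rot: [-2.05, -2.378, -0.003]
force: [1.5, 6.5, 4.9]
width: 0.232
gripper_force: 15.0
```

Force is rising towards the stop. I'll open and lift to check.

apply_moves(
  commands=[
    [60,0,0,0,0],
    [60,0,0,0,0],
    [60,0,0,0.5,0],
    [60,0,0,0.9,0],
    [60,0,0,0.5,0],
    [60,0.2,0.9,0,0],
    [60,0.2,0.9,0,0],
    [60,0.2,0.9,0,0],
    [60,0,0,0,0],
  ],
)

```text
clock: 13.68
position: [0.6252, 0.0608, 0.2621]
ee_rot: [-2.041, -2.385, 0.001]
force: [-0.7, -0.4, -1.0]
width: 0.602
gripper_force: 0.0
```

```bash
python3 hd.py;python3 - <<'E'
import cv2
p=cv2.imread('pics/h_side.png'); cv2.imwrite('pics/s3c.png',cv2.resize(p[170:340,200:400],None,fx=3.5,fy=3.5))
E
```

```text
top 12 dir [0.099 0.233 0.967] mean [ 0.5777 -0.0903  0.1639] min [ 0.575 -0.099  0.148] max [ 0.582 -0.083  0.181]
side 132 dir [-0.035 -0.01  -0.999] mean [ 0.5812 -0.0974  0.1584] min [ 0.577 -0.105  0.13 ] max [ 0.593 -0.084  0.181]
[0.6248 0.0546 0.2629] [ 0.5 -1.1  0.6]
```

View pics/s3c.png

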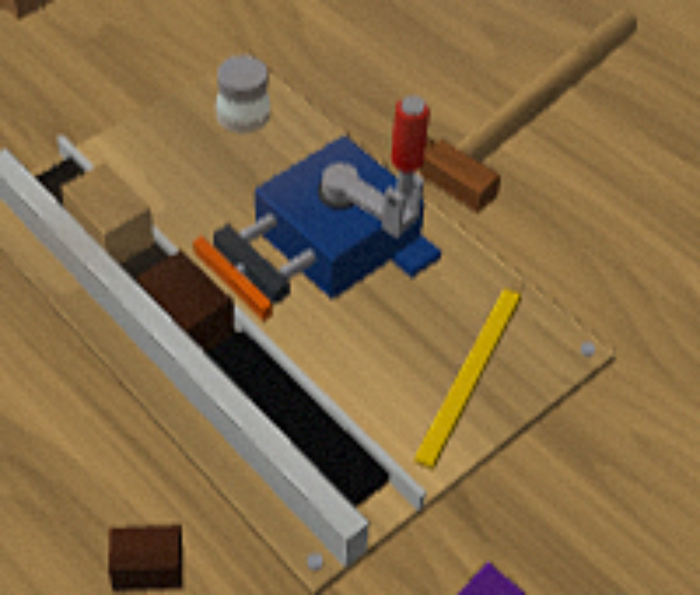

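The handle stands upright: red grip at (410,135) in the crop, centred near world (0.587,−0.094). Regripping it to crank.

apply_moves(
  commands=[
    [60,-0.21,-0.83,0,0],
    [60,-0.21,-0.83,0,0],
    [60,-0.21,-0.83,0,0],
    [60,0,0,0,0],
    [60,0,0,-0.8,0],
    [60,0,0,-0.8,0],
    [60,0,0,-0.35,0],
    [0,0,0,0,0],
    [0,0,0,0,0],
    [0,0,0,0,0],
    [0,0,0,0,0],
    [0,0,0,0,0],
  ],
  newtons=20,
)

```text
clock: 15.28
position: [0.5882, -0.0946, 0.1474]
ee_rot: [2.051, 2.378, 0.002]
force: [0.4, 0.5, 5.4]
width: 0.233
gripper_force: 20.0
```

```bash
python3 - <<'E'
import numpy as np
from cell import observe
o=observe();print(o['position'].round(4),o['force'].round(1),o['width'],o['gripper_force'])
ph=-1.415-.25*np.arange(0,34); P=np.c_[np.cos(ph),np.sin(ph)]*55/60
for i,(a,b) in enumerate(np.diff(P,axis=0).round(3)): print(i+1,a,b,(P[i+1]*.06+[.5785,-.0405]).round(4))
E
```

```text
[ 0.5882 -0.0946  0.1474] [0.4 0.5 5.4] 0.23283229478277487 20.00053346157074
1 -0.228 -0.007 [ 0.5733 -0.0953]
2 -0.223 0.05 [ 0.5599 -0.0923]
3 -0.204 0.103 [ 0.5477 -0.0861]
4 -0.172 0.151 [ 0.5374 -0.077 ]
5 -0.129 0.188 [ 0.5296 -0.0657]
6 -0.079 0.215 [ 0.5249 -0.0529]
7 -0.023 0.227 [ 0.5235 -0.0392]
8 0.034 0.226 [ 0.5255 -0.0256]
9 0.089 0.211 [ 0.5309 -0.013 ]
10 0.138 0.182 [ 0.5391 -0.0021]
11 0.179 0.142 [0.5499 0.0065]
12 0.208 0.094 [0.5624 0.0121]
13 0.225 0.039 [0.5759 0.0144]
14 0.228 -0.018 [0.5896 0.0134]
15 0.216 -0.074 [0.6026 0.009 ]
16 0.191 -0.125 [0.614  0.0015]
17 0.155 -0.168 [ 0.6233 -0.0086]
18 0.108 -0.201 [ 0.6298 -0.0207]
19 0.055 -0.222 [ 0.6331 -0.034 ]
20 -0.002 -0.229 [ 0.633  -0.0477]
21 -0.058 -0.221 [ 0.6295 -0.061 ]
22 -0.111 -0.2 [ 0.6229 -0.073 ]
23 -0.157 -0.166 [ 0.6135 -0.083 ]
24 -0.193 -0.122 [ 0.6019 -0.0903]
25 -0.217 -0.071 [ 0.5888 -0.0945]
26 -0.228 -0.015 [ 0.5751 -0.0954]
27 -0.225 0.042 [ 0.5617 -0.0929]
28 -0.207 0.097 [ 0.5492 -0.0871]
29 -0.177 0.145 [ 0.5386 -0.0784]
30 -0.136 0.184 [ 0.5305 -0.0673]
31 -0.086 0.212 [ 0.5253 -0.0546]
32 -0.031 0.226 [ 0.5235 -0.041 ]
33 0.026 0.227 [ 0.5251 -0.0274]
```

apply_moves(
  commands=[
    [0,-0.228,-0.007,0,0],
    [0,-0.223,0.05,0,0],
    [0,-0.204,0.103,0,0],
    [0,-0.172,0.151,0,0],
    [0,-0.129,0.188,0,0],
    [0,0,0,0,0],
  ],
)

```text
clock: 16.02
position: [0.5311, -0.0637, 0.1474]
ee_rot: [2.049, 2.379, 0.005]
force: [5.6, 4.5, 4.7]
width: 0.237
gripper_force: 20.0
```

apply_moves(
  commands=[
    [0,-0.079,0.215,0,0],
    [0,-0.023,0.227,0,0],
    [0,0.034,0.226,0,0],
    [0,0.089,0.211,0,0],
    [0,0.138,0.182,0,0],
    [0,0.179,0.142,0,0],
    [0,0.208,0.094,0,0],
    [0,0.225,0.039,0,0],
    [0,0,0,0,0],
  ],
)

```text
clock: 17.15
position: [0.5769, 0.0147, 0.1474]
ee_rot: [2.052, 2.378, 0.002]
force: [2.0, 1.7, 8.3]
width: 0.235
gripper_force: 20.0
```

apply_moves(
  commands=[
    [0,0.228,-0.018,0,0],
    [0,0.216,-0.074,0,0],
    [0,0.191,-0.125,0,0],
    [0,0.155,-0.168,0,0],
    [0,0.108,-0.201,0,0],
    [0,0.055,-0.222,0,0],
    [0,-0.002,-0.229,0,0],
    [0,-0.058,-0.221,0,0],
    [0,-0.111,-0.2,0,0],
    [0,0,0,0,0],
  ],
)

```text
clock: 18.4
position: [0.6233, -0.0745, 0.1474]
ee_rot: [2.053, 2.375, 0.0]
force: [1.8, -5.1, 6.5]
width: 0.238
gripper_force: 20.0
```

apply_moves(
  commands=[
    [0,-0.157,-0.166,0,0],
    [0,-0.193,-0.122,0,0],
    [0,-0.217,-0.071,0,0],
    [0,-0.228,-0.015,0,0],
    [0,-0.225,0.042,0,0],
    [0,-0.207,0.097,0,0],
    [0,0,0,0,0],
  ],
)

```text
clock: 19.27
position: [0.5495, -0.0852, 0.1473]
ee_rot: [-2.05, -2.38, -0.003]
force: [0.7, 2.1, 11.0]
width: 0.236
gripper_force: 20.0
```

apply_moves(
  commands=[
    [0,-0.177,0.145,0,0],
    [0,-0.136,0.184,0,0],
    [0,0,0,0,0],
  ],
)

```text
clock: 19.65
position: [0.5319, -0.0652, 0.1473]
ee_rot: [2.049, 2.38, 0.004]
force: [5.0, 2.8, 7.1]
width: 0.239
gripper_force: 20.0
```

apply_moves(
  commands=[
    [0,-0.05,0.1,0,0],
    [0,-0.036,0.112,0,0],
    [0,0,0,0,0],
  ],
)

```text
clock: 20.02
position: [0.5286, -0.0568, 0.1476]
ee_rot: [2.048, 2.371, 0.001]
force: [12.0, -10.3, -3.6]
width: 0.236
gripper_force: 20.0
```

The 10 N tangential resistance at the expected angle (about 9.0 rad) means the stop has been reached. Next I release, lift and rotate, then go behind the handle with shut fingers to push it down towards the axis, which puts no torque on the crank.

apply_moves(
  commands=[
    [60,0.03,-0.02,0,0],
    [60,0,0,0,0],
    [60,0,0,0.6,0],
    [60,0,0,0.8,0],
    [60,0,0,0.5,-0.3335],
    [0,-0.13,-0.05,0,-0.3335],
    [0,-0.13,-0.05,0,-0.3335],
    [0,-0.13,-0.05,0,-0.3335],
    [0,-0.13,-0.05,0,-0.3335],
    [0,0,0,0,-0.3335],
    [0,0,0,0,-0.3335],
    [0,0,0,0,-0.3335],
  ],
)

```text
clock: 21.52
position: [0.495, -0.0669, 0.2598]
ee_rot: [-3.084, -0.591, 0.004]
force: [0.7, 0.8, -0.7]
width: 0.005
gripper_force: 0.0
```

```bash
python3 hd.py; python3 - <<'E'
from h import *
p=cv2.imread('pics/h_side.png'); C=cloud('side',np.load('h_side.npy')); hsv=cv2.cvtColor(p,cv2.COLOR_BGR2HSV).astype(int)
H,Sa,V=[hsv[...,i] for i in range(3)];q=C-[.445,-.034,0]; jx=.9993*q[...,0]-.038*q[...,1]; jy=.038*q[...,0]+.9993*q[...,1];z=C[...,2]
m=(H>7)&(H<16)&(Sa>190)&(V>150)&(z>.038)&(z<.055)&(abs(jx-.02)<.03)&(abs(jy)<.05)
print('pad',np.percentile(jx[m],[5,50,95]).round(4));print(observe()['ee_rot'])
cv2.imwrite('pics/s4c.png',cv2.resize(p[170:340,200:400],None,fx=3.5,fy=3.5))
E
```

```text
side 109 dir [-0.007 -0.076 -0.997] mean [ 0.524  -0.0644  0.1562] min [ 0.518 -0.072  0.132] max [ 0.537 -0.052  0.181]
[ 0.4952 -0.0669  0.2597] [-0.2  0.5  0.3]
pad [0.0198 0.0239 0.0269]
[-3.0838422  -0.59630572  0.00395895]
```

View pics/s4c.png

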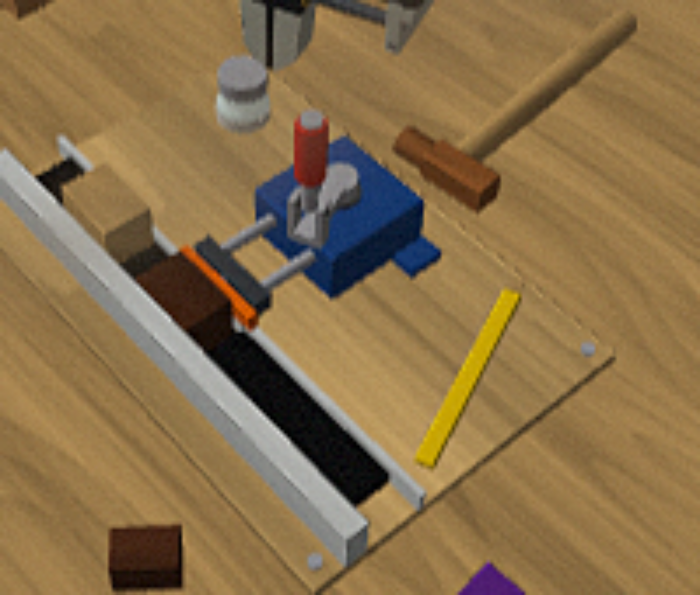

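The orange pad is pressed on the walnut block (215,285) and the handle stands upright at (310,150). Now folding it down.

apply_moves(
  commands=[
    [0,0.04,-0.095,-0.5,0],
    [0,0,0,-0.8,0],
    [0,0,0,-0.45,0],
    [0,0,0,0,0],
    [0,0.202,0.082,0,0],
    [0,0.171,0.07,0.018,0],
    [0,0.173,0.07,-0.018,0],
    [0,0,0,0,0],
  ],
)

```text
clock: 22.62
position: [0.5328, -0.0594, 0.1557]
ee_rot: [3.083, 0.601, 0.001]
force: [-0.7, -1.0, -0.2]
width: 0.005
gripper_force: 0.0
```

apply_moves(
  commands=[
    [0,0.165,0.067,-0.057,0],
    [0,0.151,0.062,-0.09,0],
    [0,0.133,0.054,-0.12,0],
    [0,0,0,0,0],
  ],
)

```text
clock: 23.12
position: [0.5587, -0.0485, 0.1386]
ee_rot: [3.084, 0.6, -0.002]
force: [0.2, -0.4, 0.2]
width: 0.006
gripper_force: 0.0
```

apply_moves(
  commands=[
    [0,0.106,0.043,-0.147,0],
    [0,0.077,0.031,-0.167,0],
    [0,0.042,0.017,-0.153,0],
    [0,0,0,0,0],
  ],
)

```text
clock: 23.62
position: [0.5722, -0.0437, 0.111]
ee_rot: [3.084, 0.599, -0.0]
force: [-0.5, -0.1, 2.3]
width: 0.003
gripper_force: 1.2
```

Nearly flat; pressing down a bit further to seat it.

apply_moves(
  commands=[
    [0,0.09,0.035,-0.03,0],
    [0,0.08,0.03,-0.03,0],
    [0,0,0,-0.03,0],
    [0,0,0,0,0],
  ],
)

```text
clock: 24.12
position: [0.5816, -0.0424, 0.1077]
ee_rot: [3.083, 0.595, -0.0]
force: [-10.5, -3.9, 25.5]
width: 0.006
gripper_force: 12.4
```

apply_moves(
  commands=[
    [0,-0.03,-0.01,0.3,0],
    [0,0,0,0.9,0],
    [0,0,0,0.9,0],
    [0,-0.9,0,0.2,0],
    [0,-0.9,0,0,0],
    [0,-0.5,0.3,0,0],
    [0,0,0,0,0],
    [0,0,0,0,0],
  ],
)

```text
clock: 25.12
position: [0.4433, -0.0218, 0.2445]
ee_rot: [-3.083, -0.601, -0.002]
force: [0.9, 0.6, -0.2]
width: 0.005
gripper_force: 0.0
```

```bash
python3 hd.py; python3 blk.py; python3 - <<'E'
import cv2,numpy as np
p=cv2.imread('pics/h_side.png')
cv2.imwrite('pics/s5c.png',cv2.resize(p[170:340,180:400],None,fx=3.5,fy=3.5))
E
```

```text
top 85 dir [-0.182  0.025  0.983] mean [ 0.5756 -0.0388  0.1134] min [ 0.485 -0.053  0.099] max [ 0.6   -0.024  0.63 ]
side 133 dir [-0.935 -0.354 -0.012] mean [ 0.5791 -0.042   0.1073] min [ 0.554 -0.057  0.096] max [ 0.606 -0.024  0.112]
[ 0.4434 -0.0229  0.2444] [-0.1  0.7 -0.1]
n 300 z [0.0469 0.049  0.0509 0.0516] jx [-0.0194  0.0207] jy [-0.0208  0.0364] [ 0.4432 -0.0231  0.2443] [ 0.6  0.7 -0.7]
```

View pics/s5c.png

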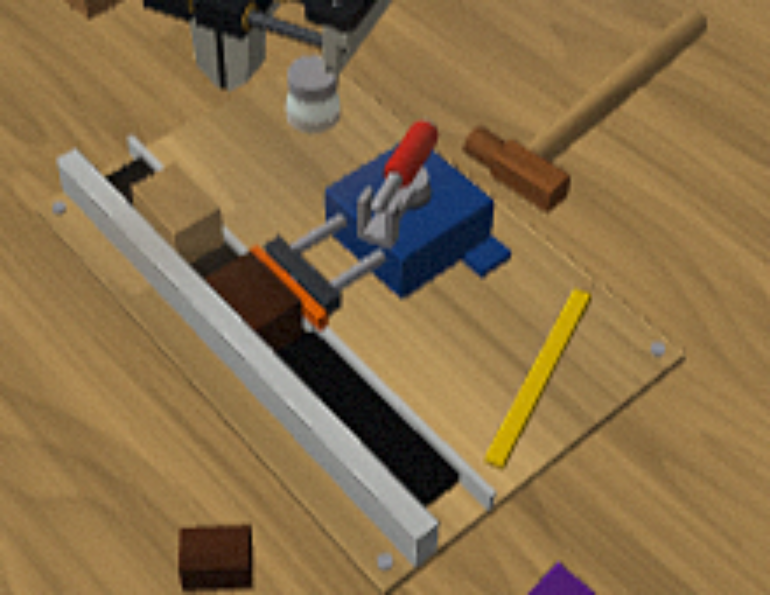

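The handle lies flat (red grip at (410,155), tilt about 0.01 rad). The crank is at about 9.0 rad and the pad clamps the seated block. The bystanders are in place.

```bash
python3 -c "
from cell import arm
print(arm.sign_off())"
```

```text
the job is handed in; nothing more can be done
None
```

The job is done and handed in at about 25 s on the clock: the walnut block is seated in the recess and clamped by the orange pad with the crank at its stop, the handle is folded flat, and the spare block and bystanders are where they were.

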